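# Feed a vial down the chute and hold the stop pin up

### The arm

A 6-joint arm with a two-finger parallel gripper is mounted at the origin on the work surface. World frame = base frame: x ahead of the robot, y to its left, z up, the work surface at z = 0. Lengths are in m, angles in degrees, forces in N, time in s.
With the tool pointing down it reaches from about 0.3 to 0.75 m from the base axis. Payload 8.5 kg.
Tool frame: the origin (TCP) lies on the centre line of the jaws, within the pads' length; the fingertips stand 19 mm ahead of it and the grasp point (between the pads) is the TCP; z points along the fingers, x is the direction in which the jaws open and shut, and the axes are right-handed (so a half turn about z gives the same grasp; the last joint's range is limited). The gripper opens to 85 mm and grips with 20 to 120 N. Pads are 22 mm wide; open, the fingers measure 114 mm over their backs; the gripper's body (76 mm by 85 mm) begins 54 mm behind the grasp point. The pads swing forward as they close: fully open they stand 13 mm farther back than shut.
Start: joints at [-76.622, 21.807, 74.336, -0, 83.858, -12.336], TCP at [0.239, -0.496, 0.25] pointing down, gripper open.
Joint ranges: [-178.18, 178.18], [-50.72, 133.34], [12.68, 142.11], [-81.47, 261.47], [9.98, 163.14], [-165.26, 165.26]. Speed limits (degrees/s): [136.94, 136.94, 180, 180, 180, 180].

### API

Orientations are given as a 3x3 rotation matrix whose columns are the frame's x, y, z axes.
In Python, from rig import env, cams, order gives the robot as it stands.
- The arm moves only by the tool step_arm, never from a script. Its argument "steps" is a list of rows, each an object with "xyz": the shift along the tool's x, y, z normalised to -1 to 1, where 1 is 0.04 m, a list of three; "turn": the turn, a rotation vector about the tool's x, y, z normalised to -1 to 1, where 1 is 0.08 rad, a list of three; "gripper": the gripper command: -1 is shut, 1 is fully open, values between are in proportion. A call has 1 to 20 rows; each row shifts and turns the commanded pose from where the row before left it, along the tool's axes as they then stand; what a row does not reach is not made up. A row lasts 1/12 s, in which the tool goes at most 41.7 mm and 7.16 degrees, less where a joint would pass 70% of its speed; a pose out of reach is approached as far as the arm can. A call with a number of a shift or a turn outside -1 to 1 is refused whole. A call with a gripper value outside its range is refused whole. The fingers move at their own pace and stop on an object; "squeeze" is the grip in N (left out, the last holds). Time passes only in rows, so rows that do not move let the fingers close. It gives the time, the measured TCP pose, the force and the opening at its end, in the units of the state.
- env.observe(): the state, without advancing time (a new reading comes with each control period).
- cams.get_image(name): name is "side" or "top" or "wrist"; returns (picture, depth): 400x640x3 uint8, red, green, blue; 400x640 float32, m along the optical axis (not along the pixel's ray), 0 where there is no reading.
- cams.camera_info(name): a dict with "fx", "fy", "cx", "cy" (pixels), "k1" (the pictures are not rectified: a ray, as slopes to the right and down, at radius r is drawn at 1 + k1 r^2 times it, then the intrinsics apply), "extrinsics" (4x4, takes a point from camera to world coordinates). Camera axes: x right, y down, z forward; pixel columns grow to the right and rows downward; lengths in m; the calibration is good to about 2 mm. A picture is of the moment at which its call begins: read the wrist's pose just before it. camera_info takes no time and is no camera call; for the wrist camera it gives the pose at the moment of the call.
- order.close_job(): hands the job in, once; it reports no verdict.
The state is a dict: "time_s": time; "q": joint angles; "qvel": joint speeds; "joint_efforts": joint torques, N m; "position": TCP position; "tool_rot": TCP orientation; "ft_force": force on the tool from outside, world axes, zero at the start; "wrist_torque": the same for the moment, N m; "grip_width": finger opening in m.
Only numpy, scipy, OpenCV 4.12 (cv2) and the standard library are available. Lean on these libraries where they do the work, as an engineer would, in place of code of your own. Each camera call takes 0.05 s, during which the arm holds its last target. There are 200 camera calls.

### The job

Take the long vial out of the compartmented bin and lay it crosswise in the upper part of the sloped chute, so that once let go it rests behind the stop pin. Then pull the pin's sprung knob all the way up so that the vial rolls under the pin by itself to the bottom of the chute, without touching the vial again. Finish while still gripping the knob and holding the pin fully up; leave the two short vials in their compartments and the other things on the bench where they are.

Things in the scene. Friction and masses are not known exactly. Their poses are not given: they have to be found in the camera images.
- vial: The long vial: amber glass with a white cap, a plain cylinder 24 mm in diameter, 50 mm long, about 40 g, lying on its side in one of the four bin compartments. Origin at its centre, its x axis along its length (it may roll about x).
- short_a: A short vial like the long one but only 32 mm long (24 mm diameter, 26 g), lying in another compartment; leave it. Origin at its centre, x along its length.
- short_b: A second short vial, the same size (32 mm long), in another compartment; leave it. Origin at its centre, x along its length.
- bin: Fixed white bin, 164 mm (its x) by 188 mm (its y), origin on the table under its centre. Walls and dividers 26 mm high, 4 mm thick; floor 4 mm thick. 2 x 2 compartments centred at (+-40, +-46) mm, each 76 (x) by 88 mm (y) inside. Two ribs in each (7 to 11 mm either side of its centre line, tops at 12 mm) carry a vial along x, centre 22 mm high, 32 mm free beside it: open fingers to about 50 mm.
- chute: Fixed chute on a 100 by 225 mm foot. Origin on the table right under the stop pin. The lane runs along its y, descending 10 degrees towards +y; a vial lies across it (along x) and rolls on two rails (inner edges x = +-17 mm, tops 36 mm high at y = 0, floor between them 4 mm lower). Slick side walls 54 mm apart inside, 14 mm above the rails; end stops' inner faces at y = -123 and +74 mm.
- load (a point): Good place to lay the vial, in the lane 80 mm uphill of the pin: the vial's centre when it lies there on the rails, 62 mm above the table. The walls have flared lips here (top 23 mm above the rails, 63 mm apart). Let go a few mm above it; the vial drops on the rails and rolls down against the pin, centre at chute y = -17 mm, 51 mm high. Axes as the chute's.
- bottom (a point): Where the vial's centre comes to rest at the bottom of the lane, against the lower stop: chute y = +64 mm, 37 mm above the table. Axes as the chute's.
- bridge (a point): Middle of the top of the bridge that carries the pin across the lane: 85 mm wide (chute x), 24 mm along the lane, top 80 mm above the table; a barrel 20 mm in diameter stands on it up to the knob's underside at 94 mm. Axes as the chute's.
- knob (a point): Centre of the stop pin's black knob: an upright cylinder 26 mm in diameter, 24 mm high (12 mm above and below this point), its centre 106 mm above the table when the pin is seated; it is on the chute's vertical line x = y = 0 and moves straight up with the pin. The pin under it is 10 mm in diameter and sits in a seat hole in the lane's floor.
- plunger (a joint): Lift of the sprung stop pin in m: 0 seated (blocking the lane), 0.036 hard stop at the top. A spring pulls it down with 6 N at 0 and 11.4 N at the top, and it drops back if let go. The vial passes under it from about 0.032; fully up means above 0.032.
- reagent: Bystander: amber jar with a red cap, 56 mm in diameter, 95 mm high, standing beyond the work. Origin at the centre of its underside.
- tube_rack: Bystander: white rack 60 by 200 mm, 83 mm high, full of capped tubes, beyond the work. Origin at the centre of its underside.

How it is judged:
By the outcome, as a careful person would: the job done as asked, in the order asked, and still so for the second after the job is handed in, while the arm keeps its last pose, push and grip.
It also fails if it takes over 54 s, if anything falls off the work surface, if the arm or the gripper's body presses on something with over 40 N, if the wrist force passes 120 N, or if a joint passes its speed limit or range.

## Working session

There is one attempt and no reset: what is moved stays moved. The work goes in short steps, Python scripts to look and compute and a tool call to move; the robot and the scene stay as the last step left them, time stands still between calls to the robot, and variables do not carry over. Pictures are saved under pics/ and viewed, about 8 in all and at most 12, crops included, and the job is handed in when it is done.

Besides the shell and the picture viewer there is one more tool, called after "Call:" by a JSON object that holds its "name" and its "arguments", one argument or row to a line. step_arm: Moves the arm, as the interface text tells. Scaled input: -1 to 1 covers 0.04 m each way for a shift and 0.08 rad each way for a turn. Its arguments: {"type":"object","properties":{"steps":{"type":"array"},"squeeze":{"type":"number"}},"required":["steps"]}

```bash
mkdir -p pics
cat > h.py <<'E'
import numpy as np, cv2
from rig import env, cams, order
def snap(n,f):
    i=cams.camera_info(n); im,d=cams.get_image(n); np.savez('pics/'+f+'.npz',im=im,d=d,E=np.array(i['extrinsics']),K=np.array([i['fx'],i['fy'],i['cx'],i['cy'],i['k1']]))
    cv2.imwrite('pics/'+f+'.png',im[:,:,::-1]); return im,d
def world(f,u,v,z=None):
    "pixel -> world by depth, or on plane z"
    s=np.load('pics/'+f+'.npz'); fx,fy,cx,cy,k=s['K']; E=s['E']
    a=np.array([(u-cx)/fx,(v-cy)/fy]); b=a.copy()
    for _ in range(20): b=a/(1+k*(b@b))
    r=np.array([b[0],b[1],1.])
    if z is None: return (E@np.r_[r*np.median(s['d'][int(v)-1:int(v)+2,int(u)-1:int(u)+2]),1])[:3]
    w=E[:3,:3]@r; return E[:3,3]+w*(z-E[2,3])/w[2]
def crop(f,x0,y0,x1,y1,k,out):
    im=cv2.imread('pics/'+f+'.png')[y0:y1,x0:x1]; cv2.imwrite('pics/'+out+'.png',cv2.resize(im,None,fx=k,fy=k,interpolation=cv2.INTER_CUBIC))
E
python3 - <<'E'
from h import *
s=env.observe();print(s['position'],s['tool_rot'],s['grip_width'])
for n in('top','side'): snap(n,n+'1')
print(np.load('pics/top1.npz')['E'])
E
```

```text
[ 0.23856967 -0.49523749  0.24968866] [[ 4.33901451e-01 -9.00960271e-01 -3.47698874e-04]
 [-9.00959085e-01 -4.33901458e-01  1.50075465e-03]
 [-1.50298737e-03 -3.37917161e-04 -9.99998813e-01]] 0.08524057605518566
[[-0.02778284 -0.98671216  0.16008508  0.50865247]
 [-0.99958987  0.02631118 -0.01130577 -0.00308074]
 [ 0.00694351 -0.16033353 -0.98703847  0.84526486]
 [ 0.          0.          0.          1.        ]]
```

View pics/top1.png

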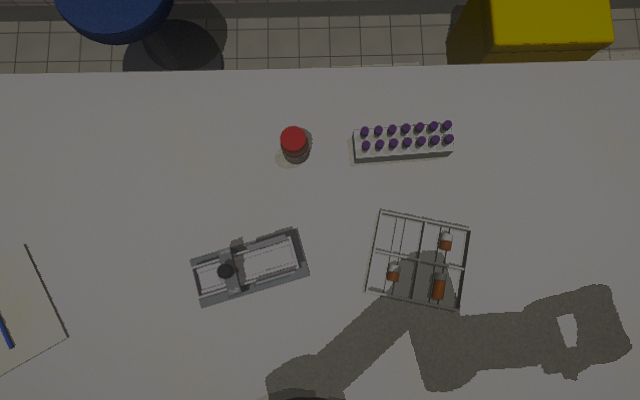

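The top view shows the chute with its knob near (226,270) and its longer, uphill part to the right. The bin is around (418,260), with the likely long vial at (438,286) and short ones at (445,241) and (392,272). I'll enlarge both.

Run:
```python
from h import *
crop('top1',180,220,320,310,5,'c1'); crop('top1',360,205,480,315,5,'c2')
a=cv2.imread('pics/c1.png');b=cv2.imread('pics/c2.png')
cv2.imwrite('pics/c1.png',cv2.convertScaleAbs(a,alpha=1.6));cv2.imwrite('pics/c2.png',cv2.convertScaleAbs(b,alpha=1.6))
```

```text
(no output)
```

View pics/c1.png

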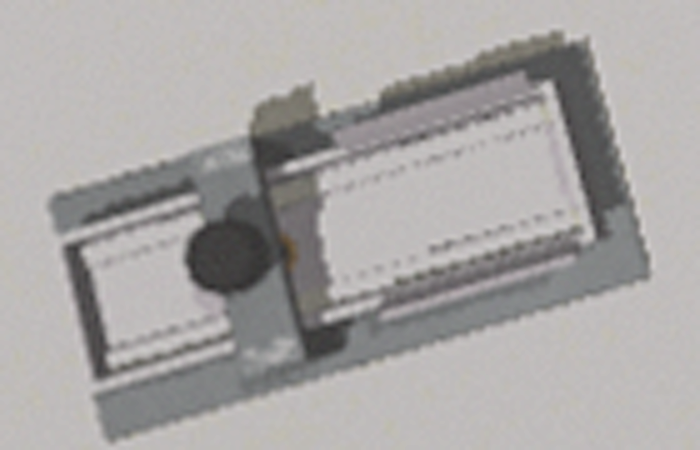

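View pics/c2.png

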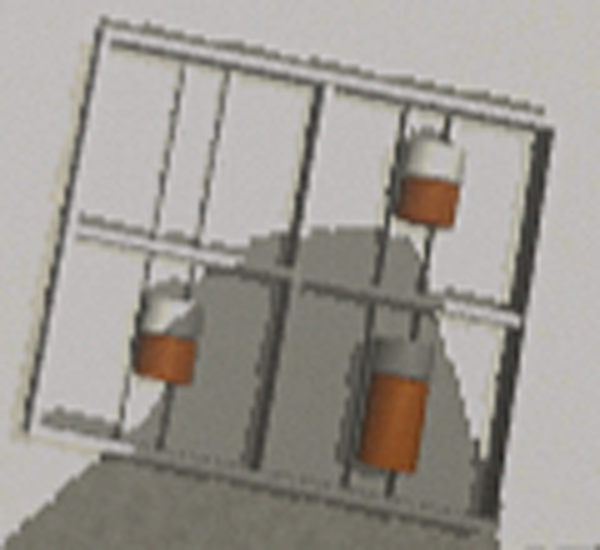

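```bash
cat > m.py <<'E'
from h import *
P=lambda c,x,y,z:world('top1',c[0]+x/5,c[1]+y/5,z)
c1=(180,220);c2=(360,205)
k=P(c1,228,256,.118);print('knob',k, world('top1',225.6,271.2))
F=[P(c1,*p,.006) for p in((52,195),(585,35),(650,275),(110,440))]
for i in range(4):print('foot',F[i],np.linalg.norm(F[i]-F[i-1]))
d=F[1]-F[0]+F[2]-F[3];print('foot uphill dir',np.degrees(np.arctan2(d[1],d[0])),'ctr',np.mean(F,0))
B=[P(c2,*p,.026) for p in((103,22),(548,105),(495,520),(28,430))]
for i in range(4):print('bin',B[i],np.linalg.norm(B[i]-B[i-1]))
d=B[0]-B[3]+B[1]-B[2];print('bin x dir',np.degrees(np.arctan2(d[1],d[0])),np.mean(B,0))
e=[P(c2,403,338,.022),P(c2,388,470,.022)];print('vial',e,np.linalg.norm(e[0]-e[1]),np.mean(e,0)); print(world('top1',438,287),world('top1',438,284))
d=e[0]-e[1];print(np.degrees(np.arctan2(d[1],d[0])))
E
python3 m.py
```

```text
knob [0.510834   0.17055771 0.118     ] [0.5108365  0.17075644 0.11716764]
foot [0.53750652 0.26823715 0.006     ] 0.10002294562762894
foot [0.59630538 0.05271709 0.006     ] 0.2233969601593744
foot [0.49878565 0.02808845 0.006     ] 0.10058164751320042
foot [0.44078511 0.24275074 0.006     ] 0.22235998424848616
foot uphill dir -74.80974341401563 ctr [0.51834567 0.14794836 0.006     ]
bin [ 0.62527007 -0.11758509  0.026     ] 0.16422104643158972
bin [ 0.58696782 -0.29408656  0.026     ] 0.1806096077810581
bin [ 0.42642947 -0.25989575  0.026     ] 0.1641388872300665
bin [ 0.46529855 -0.08046817  0.026     ] 0.18358939010162648
bin x dir -12.54300104692806 [ 0.52599148 -0.18800889  0.026     ]
vial [array([ 0.49662877, -0.23051372,  0.022     ]), array([ 0.4460399 , -0.22091372,  0.022     ])] 0.05149168330175948 [ 0.47133433 -0.22571372  0.022     ]
[ 0.46943083 -0.22069283  0.0319861 ] [ 0.4751683  -0.2208484   0.03294982]
-10.744982612633985
```

Call:
{"name": "step_arm", "arguments": {
  "steps": [
    {"xyz": [-0.3, -0.68, 0.1], "turn": [0, 0, 0], "gripper": 0.2},
    {"xyz": [-0.3, -0.68, 0.1], "turn": [0, 0, 0], "gripper": 0.2},
    {"xyz": [-0.3, -0.68, 0.1], "turn": [0, 0, 0], "gripper": 0.2},
    {"xyz": [-0.3, -0.68, 0.1], "turn": [0, 0, 0], "gripper": 0.2},
    {"xyz": [-0.3, -0.68, 0.1], "turn": [0, 0, 0], "gripper": 0.2},
    {"xyz": [-0.3, -0.68, 0.1], "turn": [0, 0, 0], "gripper": 0.2},
    {"xyz": [-0.3, -0.68, 0.1], "turn": [0, 0, 0], "gripper": 0.2},
    {"xyz": [-0.3, -0.68, 0.1], "turn": [0, 0, 0], "gripper": 0.2},
    {"xyz": [-0.3, -0.68, 0.1], "turn": [0, 0, 0], "gripper": 0.2},
    {"xyz": [-0.3, -0.68, 0.1], "turn": [0, 0, 0], "gripper": 0.2},
    {"xyz": [-0.3, -0.68, 0.1], "turn": [0, 0, 0], "gripper": 0.2},
    {"xyz": [-0.3, -0.68, 0.1], "turn": [0, 0, 0], "gripper": 0.2}
  ]
}}

```text
time_s: 1.1
position: [0.4709, -0.2228, 0.2019]
tool_rot: [[0.434, -0.901, -0.001], [-0.901, -0.434, 0.0], [-0.001, 0.0, -1.0]]
ft_force: [-0.3, -0.6, -0.5]
grip_width: 0.0513
```

Call:
{"name": "step_arm", "arguments": {
  "steps": [
    {"xyz": [0, 0, 0], "turn": [0, 0, 0.83], "gripper": 0.2},
    {"xyz": [0, 0, 0], "turn": [0, 0, 0.83], "gripper": 0.2},
    {"xyz": [0, 0, 0], "turn": [0, 0, 0.83], "gripper": 0.2},
    {"xyz": [0, 0, 0], "turn": [0, 0, 0.83], "gripper": 0.2},
    {"xyz": [0, 0, 0], "turn": [0, 0, 0.83], "gripper": 0.2},
    {"xyz": [0, 0, 0], "turn": [0, 0, 0.83], "gripper": 0.2},
    {"xyz": [0, 0, 0], "turn": [0, 0, 0.83], "gripper": 0.2},
    {"xyz": [0, 0, 0], "turn": [0, 0, 0.83], "gripper": 0.2},
    {"xyz": [0, 0, 0], "turn": [0, 0, 0.83], "gripper": 0.2},
    {"xyz": [0, 0, 0], "turn": [0, 0, 0.83], "gripper": 0.2},
    {"xyz": [0, 0, 0], "turn": [0, 0, 0], "gripper": 0.2},
    {"xyz": [0, 0, 0], "turn": [0, 0, 0], "gripper": 0.2}
  ]
}}

```text
time_s: 2.1
position: [0.4702, -0.2241, 0.2021]
tool_rot: [[-0.212, -0.977, -0.0], [-0.977, 0.212, 0.0], [-0.0, 0.0, -1.0]]
ft_force: [-0.4, 1.4, -0.3]
grip_width: 0.0517
```

Run:
```python
from h import *
s=env.observe();print(s['time_s'],s['position'],s['tool_rot'],s['grip_width'])
snap('wrist','w1')
```

```text
2.1 [ 0.47015068 -0.22409251  0.20210367] [[-2.11641830e-01 -9.77347205e-01 -4.19283000e-04]
 [-9.77347265e-01  2.11641696e-01  3.41621142e-04]
 [-2.45144703e-04  4.82086417e-04 -9.99999854e-01]] 0.05171531565717133
```

View pics/w1.png

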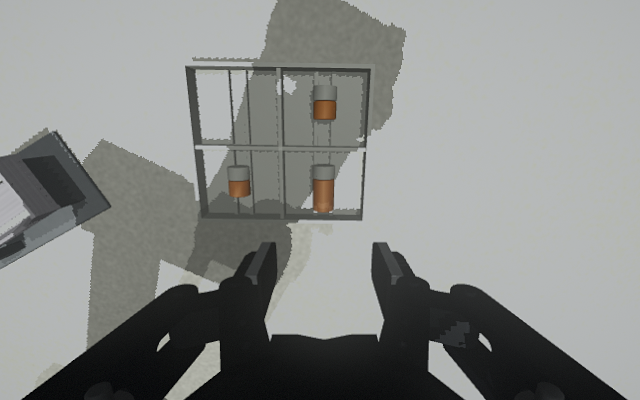

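The wrist view shows the long vial at columns 313–333, rows 165–211.

Run:
```python
from h import *
print(np.load('pics/w1.npz')['E'].round(3))
for p,z in(((323,165.),.032),((323,211.5),.032),((323,188),.034)):print(world('w1',*p,z),world('w1',*p))
B=[world('w1',*p,.026) for p in((187,67),(370,68),(362,219),(202,216))]
for i in range(4):print(B[i],np.linalg.norm(B[i]-B[i-1]))
print(np.mean(B,0)); d=B[0]-B[3]+B[1]-B[2];print(np.degrees(np.arctan2(d[1],d[0])))
```

```text
[[-0.211 -0.939 -0.27   0.539]
 [-0.977  0.203  0.06  -0.239]
 [-0.002  0.277 -0.961  0.325]
 [ 0.     0.     0.     1.   ]]
[ 0.49767631 -0.22917752  0.032     ] [ 0.49607605 -0.22878138  0.02054684]
[ 0.44843811 -0.21848781  0.032     ] [ 0.4487288  -0.21855494  0.03294416]
[ 0.47433199 -0.22411799  0.034     ] [ 0.47403029 -0.22404668  0.03263455]
[ 0.61745483 -0.12057916  0.026     ] 0.15175472997989817
[ 0.57891209 -0.29321112  0.026     ] 0.1768822701188084
[ 0.42887678 -0.25864262  0.026     ] 0.15396614774094952
[ 0.46984591 -0.08534987  0.026     ] 0.17806978291841874
[ 0.5237724  -0.18944569  0.026     ]
-13.197439534658052
```

Call:
{"name": "step_arm", "arguments": {
  "steps": [
    {"xyz": [0, -0.06, 0.5], "turn": [0, 0, 0], "gripper": 0.2},
    {"xyz": [0, 0, 0.5], "turn": [0, 0, 0], "gripper": 0.2},
    {"xyz": [0, 0, 0.5], "turn": [0, 0, 0], "gripper": 0.2},
    {"xyz": [0, 0, 0.5], "turn": [0, 0, 0], "gripper": 0.2},
    {"xyz": [0, 0, 0.5], "turn": [0, 0, 0], "gripper": 0.2},
    {"xyz": [0, 0, 0.5], "turn": [0, 0, 0], "gripper": 0.2},
    {"xyz": [0, 0, 0.4], "turn": [0, 0, 0], "gripper": 0.2},
    {"xyz": [0, 0, 0.3], "turn": [0, 0, 0], "gripper": 0.2},
    {"xyz": [0, 0, 0.3], "turn": [0, 0, 0], "gripper": 0.2},
    {"xyz": [0, 0, 0.2], "turn": [0, 0, 0], "gripper": 0.2},
    {"xyz": [0, 0, 0.15], "turn": [0, 0, 0], "gripper": 0.2},
    {"xyz": [0, 0, 0], "turn": [0, 0, 0], "gripper": 0.2},
    {"xyz": [0, 0, 0], "turn": [0, 0, 0], "gripper": 0.2}
  ]
}}

```text
time_s: 3.23
position: [0.4727, -0.2248, 0.0285]
tool_rot: [[-0.213, -0.977, 0.0], [-0.977, 0.213, -0.0], [0.0, -0.0, -1.0]]
ft_force: [-0.6, 0.1, 1.0]
grip_width: 0.0507
```

Call:
{"name": "step_arm", "arguments": {
  "steps": [
    {"xyz": [0, 0, 0], "turn": [0, 0, 0], "gripper": -1},
    {"xyz": [0, 0, 0], "turn": [0, 0, 0], "gripper": -1},
    {"xyz": [0, 0, 0], "turn": [0, 0, 0], "gripper": -1},
    {"xyz": [0, 0, 0], "turn": [0, 0, 0], "gripper": -1},
    {"xyz": [0, 0, 0], "turn": [0, 0, 0], "gripper": -1},
    {"xyz": [0, 0, 0], "turn": [0, 0, 0], "gripper": -1},
    {"xyz": [0, 0, 0], "turn": [0, 0, 0], "gripper": -1},
    {"xyz": [0, 0, 0], "turn": [0, 0, 0], "gripper": -1}
  ],
  "squeeze": 30
}}

```text
time_s: 3.9
position: [0.4728, -0.2246, 0.0288]
tool_rot: [[-0.214, -0.977, 0.001], [-0.977, 0.214, -0.0], [0.0, -0.001, -1.0]]
ft_force: [0.1, 3.8, 6.0]
grip_width: 0.0228
```

Call:
{"name": "step_arm", "arguments": {
  "steps": [
    {"xyz": [0, 0, -0.1], "turn": [0, 0, 0], "gripper": -1},
    {"xyz": [0, 0, -0.2], "turn": [0, 0, 0], "gripper": -1},
    {"xyz": [0, 0, -0.4], "turn": [0, 0, 0], "gripper": -1},
    {"xyz": [0, 0, -0.5], "turn": [0, 0, 0], "gripper": -1},
    {"xyz": [0, 0, -0.5], "turn": [0, 0, 0], "gripper": -1},
    {"xyz": [0, 0, -0.5], "turn": [0, 0, 0], "gripper": -1},
    {"xyz": [0, 0, -0.5], "turn": [0, 0, 0], "gripper": -1},
    {"xyz": [0, 0, -0.5], "turn": [0, 0, 0], "gripper": -1},
    {"xyz": [0, 0, -0.5], "turn": [0, 0, 0], "gripper": -1},
    {"xyz": [0, 0, -0.4], "turn": [0, 0, 0], "gripper": -1},
    {"xyz": [0, 0, -0.2], "turn": [0, 0, 0], "gripper": -1}
  ]
}}

```text
time_s: 4.82
position: [0.4728, -0.225, 0.2029]
tool_rot: [[-0.214, -0.977, 0.003], [-0.977, 0.214, -0.002], [0.002, -0.003, -1.0]]
ft_force: [0.0, 0.2, -0.1]
grip_width: 0.0228
```

Call:
{"name": "step_arm", "arguments": {
  "steps": [
    {"xyz": [0, 0, 0], "turn": [0, 0, -0.6], "gripper": -1},
    {"xyz": [0, 0, 0], "turn": [0, 0, -0.6], "gripper": -1},
    {"xyz": [0, 0, 0], "turn": [0, 0, -0.6], "gripper": -1},
    {"xyz": [0, 0, 0], "turn": [0, 0, -0.6], "gripper": -1},
    {"xyz": [0, 0, 0], "turn": [0, 0, -0.6], "gripper": -1},
    {"xyz": [0, 0, 0], "turn": [0, 0, -0.6], "gripper": -1},
    {"xyz": [0, 0, 0], "turn": [0, 0, -0.6], "gripper": -1},
    {"xyz": [0, 0, 0], "turn": [0, 0, -0.6], "gripper": -1},
    {"xyz": [0, 0, 0], "turn": [0, 0, -0.6], "gripper": -1},
    {"xyz": [0, 0, 0], "turn": [0, 0, -0.6], "gripper": -1},
    {"xyz": [0, 0, 0], "turn": [0, 0, 0], "gripper": -1}
  ]
}}

```text
time_s: 5.73
position: [0.4723, -0.2246, 0.2001]
tool_rot: [[0.263, -0.965, -0.001], [-0.965, -0.263, 0.0], [-0.0, 0.001, -1.0]]
ft_force: [0.9, -0.2, -0.8]
grip_width: 0.023
```

Run:
```python
from h import *
s=env.observe();print(s['time_s'],s['position'],s['grip_width'],s['ft_force'])
R=np.array(s['tool_rot']);print(R, (R.T@(np.array([.532,.0933,.2])-s['position']))/.04)
snap('wrist','w2'); snap('top','top2')
```

```text
5.7333 [ 0.47231686 -0.22463808  0.20013064] 0.022965407886587786 [ 0.92046841 -0.23180625 -0.7643598 ]
[[ 2.63207848e-01 -9.64738940e-01 -6.37353625e-04]
 [-9.64739048e-01 -2.63208067e-01  2.85962510e-04]
 [-4.43635785e-04  5.39612353e-04 -9.99999756e-01]] [-7.27545366e+00 -3.53156473e+00  4.58801736e-03]
```

View pics/w2.png

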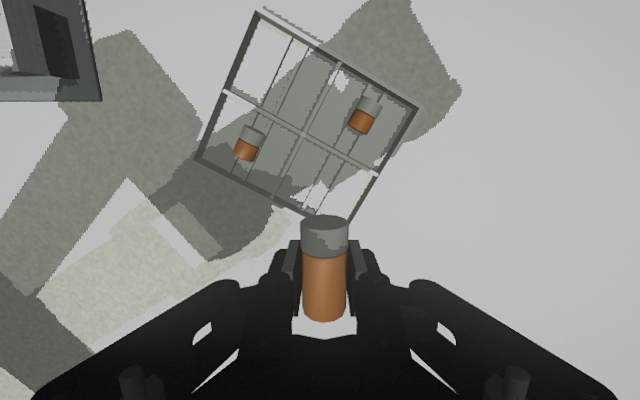

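The vial is held straight, rows about 216–322 around column 324. A depth profile along it will give its offset.

Run:
```python
from h import *
s=env.observe();R=np.array(s['tool_rot']);p=s['position']
for v in list(range(208,232,2))+list(range(300,332,3)):print(v,(R.T@(world('w2',324,v)-p)*1000).round(1))
# chute in top2
```

```text
208 [  0.2  26.6 197.2]
210 [  0.2  28.8 196.5]
212 [  0.3  31.3 196.7]
214 [  0.3  33.8 196.6]
216 [  0.2 -23.7  16.2]
218 [  0.2 -23.5  13.4]
220 [  0.2 -23.6  10.2]
222 [  0.2 -23.8   6.6]
224 [  0.2 -23.7   4. ]
226 [  0.2 -23.7   1.5]
228 [  0.2 -23.8  -1.4]
230 [  0.2 -23.6  -3.5]
300 [ 0.3 12.4 -3.9]
303 [ 0.3 14.1 -3.8]
306 [ 0.3 15.8 -3.7]
309 [ 0.3 17.7 -3.6]
312 [ 0.3 19.1 -4. ]
315 [ 0.3 21.  -3.8]
318 [ 0.3 22.7 -3.8]
321 [ 0.3 25.2 -2.8]
324 [  0.8 192.3 201.7]
327 [  0.8 196.5 200.9]
330 [  0.9 201.6 201.2]
```

View pics/top2.png

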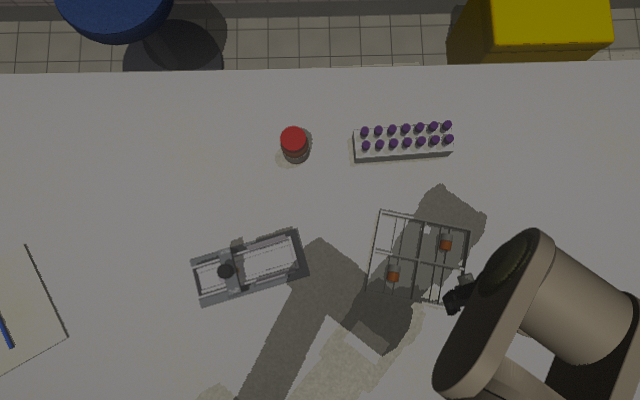

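Call:
{"name": "step_arm", "arguments": {
  "steps": [
    {"xyz": [-0.52, -0.25, 0], "turn": [0, 0, 0], "gripper": -1},
    {"xyz": [-0.52, -0.25, 0], "turn": [0, 0, 0], "gripper": -1},
    {"xyz": [-0.52, -0.25, 0], "turn": [0, 0, 0], "gripper": -1},
    {"xyz": [-0.52, -0.25, 0], "turn": [0, 0, 0], "gripper": -1},
    {"xyz": [-0.52, -0.25, 0], "turn": [0, 0, 0], "gripper": -1},
    {"xyz": [-0.52, -0.25, 0], "turn": [0, 0, 0], "gripper": -1},
    {"xyz": [-0.52, -0.25, 0], "turn": [0, 0, 0], "gripper": -1},
    {"xyz": [-0.52, -0.25, 0], "turn": [0, 0, 0], "gripper": -1},
    {"xyz": [-0.52, -0.25, 0], "turn": [0, 0, 0], "gripper": -1},
    {"xyz": [-0.52, -0.25, 0], "turn": [0, 0, 0], "gripper": -1},
    {"xyz": [-0.52, -0.25, 0], "turn": [0, 0, 0], "gripper": -1},
    {"xyz": [-0.52, -0.25, 0], "turn": [0, 0, 0], "gripper": -1},
    {"xyz": [-0.52, -0.25, 0], "turn": [0, 0, 0], "gripper": -1},
    {"xyz": [-0.52, -0.25, 0], "turn": [0, 0, 0], "gripper": -1},
    {"xyz": [0, 0, 0], "turn": [0, 0, 0], "gripper": -1},
    {"xyz": [0, 0, 0], "turn": [0, 0, 0], "gripper": -1}
  ]
}}

```text
time_s: 7.17
position: [0.5313, 0.0937, 0.2001]
tool_rot: [[0.263, -0.965, -0.0], [-0.965, -0.263, -0.0], [0.0, 0.0, -1.0]]
ft_force: [0.1, -0.5, -1.3]
grip_width: 0.0226
```

Run:
```python
from h import *
s=env.observe();print(s['time_s'],s['position'],s['tool_rot'][0],s['grip_width'])
snap('wrist','w3')
```

```text
7.1667 [0.53134374 0.09373908 0.20014753] [ 2.62588557e-01 -9.64907825e-01 -3.71770921e-04] 0.022639731708355208
```

View pics/w3.png

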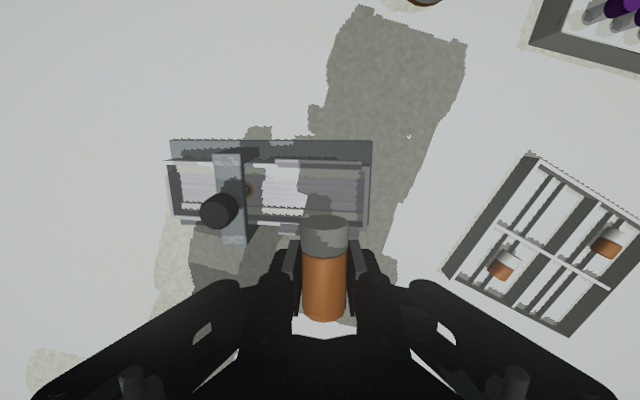

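Chute edges run level in the wrist view, so the orientation fits. The knob shows at about (220,210) and the bridge at columns 213–246. Locating both by depth.

Run:
```python
from h import *
s=env.observe();R=np.array(s['tool_rot']);p=s['position']
def sel(f,z0,z1,u0,u1,v0,v1):
    return np.array([w for u in range(u0,u1) for v in range(v0,v1) for w in [world(f,u,v)] if z0<w[2]<z1])
for f,b in(('w3',(165,290,135,250)),('top2',(205,260,235,300))):
    for n,z0,z1 in(('knob',.1145,.123),('bridge',.077,.084)):
        w=sel(f,z0,z1,*b); t=(w-p)@R; lo,hi=np.percentile(t,[1,99],axis=0)
        print(f,n,len(w),'tool lo',(lo*1000).round(1),'hi',(hi*1000).round(1),'mid',((lo+hi)*500).round(1),'world', (p+R@((lo+hi)/2)).round(4))
for v in range(136,240,3):
    w=world('w3',285,v); print(v,((w-p)@R*1000).round(1)[1],round(w[2]*1000,1),end=' | ')
```

```text
w3 knob 765 tool lo [-95.4 -14.3  82.3] hi [-73.4   8.7  85.5] mid [-84.4  -2.8  83.9] world [0.5119 0.1751 0.1163]
w3 bridge 1868 tool lo [-96.9 -44.6 117.8] hi [-73.3  39.5 122.8] mid [-85.1  -2.5 120.3] world [0.5114 0.1757 0.0798]
top2 knob 153 tool lo [-93.5 -13.8  81.8] hi [-71.3   8.   85.4] mid [-82.4  -2.9  83.6] world [0.5125 0.1732 0.1166]
top2 bridge 474 tool lo [-94.6 -44.5 119.1] hi [-71.   38.8 122.9] mid [-82.8  -2.9 121. ] world [0.5124 0.1736 0.0792]
136 -56.2 -0.9 | 139 -53.0 0.1 | 142 -50.0 5.0 | 145 -46.8 5.2 | 148 -43.5 5.4 | 151 -40.2 5.1 | 154 -37.0 5.3 | 157 -33.7 5.9 | 160 -38.0 66.6 | 163 -35.3 66.7 | 166 -31.7 60.2 | 169 -26.4 44.1 | 172 -23.2 43.3 | 175 -20.1 42.7 | 178 -16.4 39.1 | 181 -13.3 39.4 | 184 -10.2 39.1 | 187 -7.1 39.3 | 190 -3.9 39.1 | 193 -0.8 39.2 | 196 2.4 39.2 | 199 5.7 39.1 | 202 8.8 39.3 | 205 12.2 38.8 | 208 15.0 40.5 | 211 17.4 43.2 | 214 20.5 43.8 | 217 24.7 40.9 | 220 25.0 49.7 | 223 25.4 57.5 | 226 27.5 60.3 | 229 29.2 64.1 | 232 31.3 66.7 | 235 61.8 -0.4 | 238 65.8 -0.4 |
```

Call:
{"name": "step_arm", "arguments": {
  "steps": [
    {"xyz": [-0.1, -0.08, 0.4], "turn": [0, 0, 0], "gripper": -1},
    {"xyz": [0, 0, 0.4], "turn": [0, 0, 0], "gripper": -1},
    {"xyz": [0, 0, 0.4], "turn": [0, 0, 0], "gripper": -1},
    {"xyz": [0, 0, 0.4], "turn": [0, 0, 0], "gripper": -1},
    {"xyz": [0, 0, 0.4], "turn": [0, 0, 0], "gripper": -1},
    {"xyz": [0, 0, 0.3], "turn": [0, 0, 0], "gripper": -1},
    {"xyz": [0, 0, 0.2], "turn": [0, 0, 0], "gripper": -1},
    {"xyz": [0, 0, 0.2], "turn": [0, 0, 0], "gripper": -1},
    {"xyz": [0, 0, 0.2], "turn": [0, 0, 0], "gripper": -1},
    {"xyz": [0, 0, 0.15], "turn": [0, 0, 0], "gripper": -1},
    {"xyz": [0, 0, 0.1], "turn": [0, 0, 0], "gripper": -1},
    {"xyz": [0, 0, 0], "turn": [0, 0, 0], "gripper": -1},
    {"xyz": [0, 0, 0], "turn": [0, 0, 0], "gripper": -1}
  ]
}}

```text
time_s: 8.3
position: [0.5336, 0.0977, 0.0745]
tool_rot: [[0.262, -0.965, 0.0], [-0.965, -0.262, -0.0], [0.0, -0.0, -1.0]]
ft_force: [1.4, 0.7, 0.5]
grip_width: 0.0229
```

Run:
```python
from h import *
snap('wrist','w4'); snap('side','s4')
a=cv2.imread('pics/w4.png')[100:400,120:520];b=cv2.imread('pics/s4.png')
cv2.imwrite('pics/j4.png',np.vstack([cv2.resize(a,(400,300)),cv2.resize(b,(400,250))]))
```

```text
(no output)
```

View pics/j4.png

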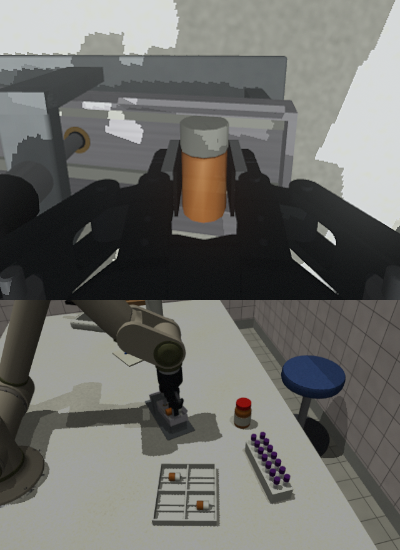

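The vial sits between the lips with no contact force. Releasing it now.

Call:
{"name": "step_arm", "arguments": {
  "steps": [
    {"xyz": [0, 0, 0], "turn": [0, 0, 0], "gripper": 0.1},
    {"xyz": [0, 0, 0], "turn": [0, 0, 0], "gripper": 0.1},
    {"xyz": [0, 0, 0], "turn": [0, 0, 0], "gripper": 0.1},
    {"xyz": [0, 0, 0], "turn": [0, 0, 0], "gripper": 0.1},
    {"xyz": [0, 0, -0.2], "turn": [0, 0, 0], "gripper": 0.1},
    {"xyz": [0, 0, -0.4], "turn": [0, 0, 0], "gripper": 0.1},
    {"xyz": [0, 0, -0.5], "turn": [0, 0, 0], "gripper": 0.1},
    {"xyz": [0, 0, -0.5], "turn": [0, 0, 0], "gripper": 0.1},
    {"xyz": [0, 0, -0.5], "turn": [0, 0, 0], "gripper": 0.1},
    {"xyz": [0, 0, -0.5], "turn": [0, 0, 0], "gripper": 0.1},
    {"xyz": [0, 0, -0.4], "turn": [0, 0, 0], "gripper": 0.1},
    {"xyz": [0, 0, -0.2], "turn": [0, 0, 0], "gripper": 0.1},
    {"xyz": [0, 0, 0], "turn": [0, 0, 0], "gripper": 0.1},
    {"xyz": [0, 0, 0], "turn": [0, 0, 0], "gripper": 0.1},
    {"xyz": [0, 0, 0], "turn": [0, 0, 0], "gripper": 0.1}
  ]
}}

```text
time_s: 9.65
position: [0.5331, 0.0977, 0.2013]
tool_rot: [[0.262, -0.965, -0.002], [-0.965, -0.262, 0.0], [-0.001, 0.002, -1.0]]
ft_force: [0.1, -0.0, 0.2]
grip_width: 0.0469
```

Run:
```python
from h import *
s=env.observe();R=np.array(s['tool_rot']);p=s['position'];print(s['time_s'],p,s['grip_width'])
snap('wrist','w5')
w=np.array([w for u in range(90,330) for v in range(120,290) for w in [world('w5',u,v)] if .1145<w[2]<.123]);t=(w-p)@R;lo,hi=np.percentile(t,[1,99],axis=0);print(len(w),lo,hi,(lo+hi)/2)
```

```text
9.65 [0.53305118 0.09771957 0.20131518] 0.046865604658877645
765 [-0.09204844 -0.01116029  0.08359347] [-0.06912534  0.01157103  0.08664566] [-0.08058689  0.00020537  0.08511957]
```

View pics/w5.png

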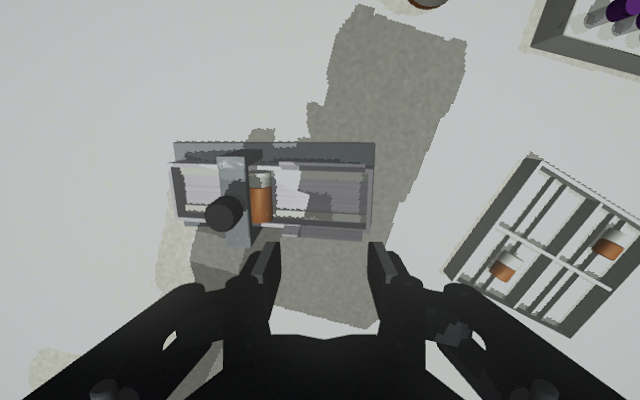

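The vial rests crosswise against the pin (columns 250–271, rows 172–222). Next is the knob, 80.5 mm away along tool −x.

Call:
{"name": "step_arm", "arguments": {
  "steps": [
    {"xyz": [-0.4, 0, 0], "turn": [0, 0, 0], "gripper": 0.15},
    {"xyz": [-0.4, 0, 0], "turn": [0, 0, 0], "gripper": 0.15},
    {"xyz": [-0.4, 0, 0], "turn": [0, 0, 0], "gripper": 0.15},
    {"xyz": [-0.4, 0, 0], "turn": [0, 0, 0], "gripper": 0.15},
    {"xyz": [-0.41, 0, 0], "turn": [0, 0, 0], "gripper": 0.15},
    {"xyz": [0, 0, 0], "turn": [0, 0, 0], "gripper": 0.15},
    {"xyz": [0, 0, 0.4], "turn": [0, 0, 0], "gripper": 0.15},
    {"xyz": [0, 0, 0.4], "turn": [0, 0, 0], "gripper": 0.15},
    {"xyz": [0, 0, 0.4], "turn": [0, 0, 0], "gripper": 0.15},
    {"xyz": [0, 0, 0.4], "turn": [0, 0, 0], "gripper": 0.15},
    {"xyz": [0, 0, 0.3], "turn": [0, 0, 0], "gripper": 0.15},
    {"xyz": [0, 0, 0.2], "turn": [0, 0, 0], "gripper": 0.15},
    {"xyz": [0, 0, 0.2], "turn": [0, 0, 0], "gripper": 0.15},
    {"xyz": [0, 0, 0], "turn": [0, 0, 0], "gripper": 0.15},
    {"xyz": [0, 0, 0], "turn": [0, 0, 0], "gripper": 0.15}
  ]
}}

```text
time_s: 10.95
position: [0.5126, 0.1751, 0.1103]
tool_rot: [[0.262, -0.965, -0.0], [-0.965, -0.262, -0.0], [-0.0, 0.0, -1.0]]
ft_force: [0.4, -0.3, -0.5]
grip_width: 0.0491
```

Call:
{"name": "step_arm", "arguments": {
  "steps": [
    {"xyz": [0, 0, 0], "turn": [0, 0, 0], "gripper": -1},
    {"xyz": [0, 0, 0], "turn": [0, 0, 0], "gripper": -1},
    {"xyz": [0, 0, 0], "turn": [0, 0, 0], "gripper": -1},
    {"xyz": [0, 0, 0], "turn": [0, 0, 0], "gripper": -1},
    {"xyz": [0, 0, 0], "turn": [0, 0, 0], "gripper": -1},
    {"xyz": [0, 0, 0], "turn": [0, 0, 0], "gripper": -1},
    {"xyz": [0, 0, 0], "turn": [0, 0, 0], "gripper": -1},
    {"xyz": [0, 0, 0], "turn": [0, 0, 0], "gripper": -1}
  ],
  "squeeze": 80
}}

```text
time_s: 11.62
position: [0.5127, 0.176, 0.1114]
tool_rot: [[0.262, -0.965, 0.002], [-0.965, -0.262, 0.001], [-0.001, -0.002, -1.0]]
ft_force: [-2.7, 3.7, 6.1]
grip_width: 0.0233
```

Call:
{"name": "step_arm", "arguments": {
  "steps": [
    {"xyz": [0, 0, -0.1], "turn": [0, 0, 0], "gripper": -1},
    {"xyz": [0, 0, -0.15], "turn": [0, 0, 0], "gripper": -1},
    {"xyz": [0, 0, -0.15], "turn": [0, 0, 0], "gripper": -1},
    {"xyz": [0, 0, -0.15], "turn": [0, 0, 0], "gripper": -1},
    {"xyz": [0, 0, -0.15], "turn": [0, 0, 0], "gripper": -1},
    {"xyz": [0, 0, -0.1], "turn": [0, 0, 0], "gripper": -1},
    {"xyz": [0, 0, -0.08], "turn": [0, 0, 0], "gripper": -1},
    {"xyz": [0, 0, 0], "turn": [0, 0, 0], "gripper": -1},
    {"xyz": [0, 0, 0], "turn": [0, 0, 0], "gripper": -1}
  ]
}}

```text
time_s: 12.37
position: [0.5126, 0.1759, 0.1448]
tool_rot: [[0.262, -0.965, -0.0], [-0.965, -0.262, 0.001], [-0.001, -0.0, -1.0]]
ft_force: [4.0, 5.1, -11.3]
grip_width: 0.0235
```

Call:
{"name": "step_arm", "arguments": {
  "steps": [
    {"xyz": [0, 0, -0.03], "turn": [0, 0, 0], "gripper": -1},
    {"xyz": [0, 0, -0.03], "turn": [0, 0, 0], "gripper": -1},
    {"xyz": [0, 0, 0], "turn": [0, 0, 0], "gripper": -1},
    {"xyz": [0, 0, 0], "turn": [0, 0, 0], "gripper": -1},
    {"xyz": [0, 0, 0], "turn": [0, 0, 0], "gripper": -1},
    {"xyz": [0, 0, 0], "turn": [0, 0, 0], "gripper": -1},
    {"xyz": [0, 0, 0], "turn": [0, 0, 0], "gripper": -1},
    {"xyz": [0, 0, 0], "turn": [0, 0, 0], "gripper": -1},
    {"xyz": [0, 0, 0], "turn": [0, 0, 0], "gripper": -1},
    {"xyz": [0, 0, 0], "turn": [0, 0, 0], "gripper": -1},
    {"xyz": [0, 0, 0], "turn": [0, 0, 0], "gripper": -1},
    {"xyz": [0, 0, 0], "turn": [0, 0, 0], "gripper": -1}
  ]
}}

```text
time_s: 13.37
position: [0.5126, 0.1759, 0.1469]
tool_rot: [[0.262, -0.965, -0.0], [-0.965, -0.262, 0.001], [-0.001, 0.0, -1.0]]
ft_force: [4.6, 5.3, -11.9]
grip_width: 0.0232
```

Run:
```python
from h import *
snap('wrist','w6'); snap('side','s6')
a=cv2.imread('pics/w6.png');b=cv2.imread('pics/s6.png')[100:350,150:550]
cv2.imwrite('pics/j6.png',np.vstack([cv2.resize(a,(480,300)),cv2.resize(b,(480,300))]))
```

```text
(no output)
```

View pics/j6.png

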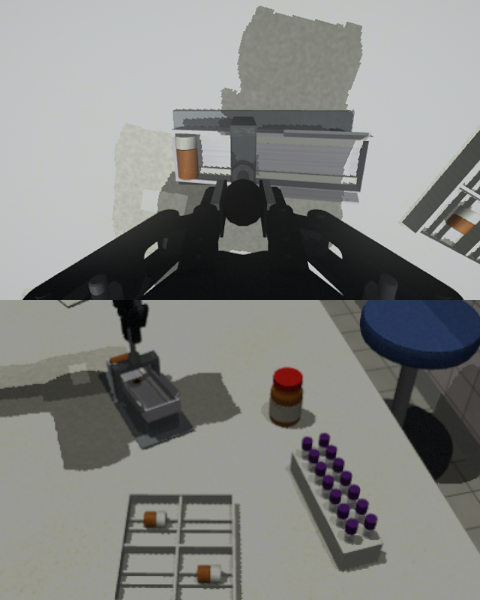

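The vial lies at the bottom of the chute against the lower stop (mosaic (187,157)). The short vials and the bystanders are unmoved. One check of the knob height and the vial position, then I hand in.

Run:
```python
from h import *
print('knob top',world('w6',324,262),world('w6',324,275)); print('vial',world('w6',250,205),world('w6',250,215))
s=env.observe();print(s['position'],s['ft_force'],s['time_s'])
```

```text
knob top [0.52107712 0.17789267 0.15228974] [0.51489853 0.1762134  0.15275927]
vial [0.50197326 0.23560458 0.04725   ] [0.49354142 0.23393294 0.04733257]
[0.51258668 0.17589027 0.1469917 ] [  3.58918119   5.58877577 -12.52209537] 13.4667
```

```bash
python3 -c "
from h import *
print(order.close_job())"
```

```text
the job is handed in; nothing more can be done
None
```

I laid the long vial crosswise at the load point and let go, and the picture then showed it resting against the stop pin. I gripped the knob and pulled it up. The vial rolled under the pin to the bottom without being touched again. I handed the job in at about 13.5 s, still holding the knob up.

- **Pin:** the knob's top read 152.5 mm by depth, against 116–118 mm when seated. That is a lift of about 35 mm, above the 32 mm needed. The downward force of 12 N fits the spring at the top.
- **Vial:** its top read 47 mm, so its centre is about 35 mm high (37 mm expected), and the picture shows it against the lower stop.
- **Other things:** the short vials, jar and rack looked unmoved in the last pictures.
- **Disagreement:** the knob's position differed by up to 5 mm between my first top-view estimate and the close look. I used the close one, and the grip succeeded. No check failed.

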